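Clamp one box side in the corner jig and hold the other against it

TASK

We are about to screw a box corner together in the corner jig, and you are the third hand. First clip the spring clamp over the free end of the back fence so that it pinches the front panel tight to the fence, and let go of it; then stand the side panel on the jig base along the low side rail, flush with the end of the front panel, and butt its end squarely against the front panel with a steady push of about 10 N (under 5 N is too slack, over 18 N too hard). Finish while still holding and pushing the side panel, and leave the other things on the bench where they are.

Things in the scene. Friction and masses are not known exactly. Their poses are not given: they have to be found in the camera images.
- jig: plywood corner jig screwed to the bench, never moves. Origin on the bench top, z up. Base board 15 mm thick, x -95 to 100, y -112 to 105 mm. Back fence: upright, 18 mm thick, 64 mm high above the base, front face at x = 60, back face x = 78, from y = -45 to 80 mm; it stops short of the corner so that screws can be driven from behind. Behind its middle a 40 mm high block: x to 100, y -12 to 48 mm
- fence_end (a point): free (+y) end of the back fence, where the clamp goes: middle of its 18 mm thickness, on the base top, jig frame (69, 80, 15) mm; axes as the jig
- corner (a point): outer corner of the joint to be made: jig frame (48, -80, 15) mm, on the base top; x is the inner face of the front panel when that touches the fence, y the inner face of the low side rail (22 mm high above the base, along jig x from -90 to 75 mm, 24 mm wide). Axes as the jig
- front_panel: pine box side, 12 mm thick (x), 160 mm long (y), 64 mm high (z), about 75 g; stands loose on the jig base, 0.5 to 2 mm from the back fence and the side rail. Origin: centre of its underside. Against the fence it is at jig x = 54 mm; fence and panel are then 30 mm thick together (jig x 48 to 78 mm), both ending near jig y = 80 mm
- side_panel: pine box side, 130 mm long (x), 12 mm thick (y), 64 mm high (z), about 60 g, either end may lead; stands on its long edge on the bench. Origin: centre of its underside. In place its x axis is parallel to the jig's x, its end at jig x = 48 mm, its origin near (-17, -74, 15) mm in the jig frame
- clamp: black and orange spring clamp (clothes-peg type), 155 mm long, 26 mm high, 110 g, lying flat. Origin: hinge pin, underside. Frame: that of its -y half; at rest x runs along the middle line to the jaws, z up along the pin. Handles reach 86 mm behind the pin (-x), 22 mm high. Squeezed between two fingers both halves turn equally, so the jaws stay centred on the line midway between the fingers
- clamp_mouth (a point): between the jaw pads, on the middle line at rest, 58 mm ahead of the hinge pin, half height (13 mm above the underside). Each pad is 22 mm long and 26 mm high; pads are 22 mm apart at rest, 42 mm when fully squeezed; on 30 mm of wood they are parallel and pinch with about 13 N
- clamp_handles (a point): where to squeeze: between the handles, 60 mm behind the hinge pin, half height; axes as the clamp. At rest the handles are 52 mm wide over their outsides here (60 mm at their ends), flaring 10 degrees each; at the stop the outsides are parallel, 30 mm apart. Squeezing takes 10 N to begin, 16 N at the stop
- clamp_jaw (a joint): opening of the spring clamp, rad: 0 at rest, 0.14 when it pinches 30 mm of wood, 0.35 fully squeezed open
- block_plane: small grey block plane, 46x150x45 mm, a bystander at the back left; origin under its middle
- try_square: try square with a brown wooden stock, 138x86x14 mm, lying on the bench, a bystander; origin under its middle
- tape_measure: grey tape measure, 32x70x64 mm, standing on the bench, a bystander; origin under its middle
- yellow_carton: small yellow carton, 48x85x26 mm, a bystander; origin under its middle
- wax_block: cream block of wax, 58x78x38 mm, on the bench, a bystander; origin under its middle

How it is judged (in metres and radians):
On the way:
1. the spring clamp is clipped over the free end of the fence, pinches the front panel to it, and has been let go (contact force between clamp and front_panel above 4 N and contact force between clamp and jig above 4 N and value of joint clamp_jaw between 0.08 and 0.24 rad and horizontal distance between clamp_mouth and fence_end below 0.045 m and x of front_panel in the frame of jig above 0.0515 m and contact force between the fingers and clamp below 0.1 N), for 0.3 s.
At the end, for the whole second after the job is handed in: Clamp let go, pinching front panel to fence (within 2.5 mm). Side panel still held by the robot: down on the base within 5 mm, within 4 mm of flush along the rail, parallel and upright within 3.4 degrees, end pressed on the front panel with 5 to 18 N through the last second (all of step 1 and x of front_panel in the frame of jig below 0.0565 m and y of front_panel in the frame of jig between -0.005 and 0.007 m and angle between the x axis of front_panel and the x axis of jig, either way round below 0.05 rad and y of side_panel in the frame of jig between -0.078 and -0.07 m and x of side_panel in the frame of jig between -0.022 and -0.012 m and z of side_panel in the frame of jig below 0.02 m and angle between the x axis of side_panel and the x axis of jig, either way round below 0.06 rad and angle between side_panel's own z axis and vertical below 0.06 rad and contact force between side_panel and front_panel between 5 and 18 N and contact force between the fingers and side_panel above 2 N and linear speed of side_panel below 0.01 m/s); the arm keeps its last pose, push and grip.
It fails at once if a bystander on the bench is pushed about (more than 30 mm) (distance of any of wax_block, block_plane, try_square, yellow_carton, tape_measure from where it was at the start of the episode above 0.03 m).
It also fails if it takes over 61 s, if anything falls off the work surface, if the arm or the gripper's body presses on something with over 40 N, if the wrist force passes 120 N, or if a joint passes its speed limit or range.

ROBOT

A 6-joint arm with a two-finger parallel gripper is mounted at the origin on a cart in front of the work surface, level with it; the furniture and walls round the work are solid. World frame = base frame: x ahead of the robot, y to its left, z up, the work surface at z = 0. Lengths are in m, angles in degrees, forces in N, time in s.
With the tool pointing down it reaches from about 0.4 to 0.825 m from the base axis. Payload 7 kg.
Tool frame: the origin (TCP) lies at the very end of the fingers, on their centre line; the grasp point (between the pads) lies 19 mm behind it; z points along the fingers, y is the line along which they close (so a half turn about z gives the same grasp; the last joint's range is limited). The gripper opens to 88 mm and grips with 3 to 60 N. Pads are 19 mm wide; open, the fingers measure 130 mm over their backs; the gripper's body (78 mm by 193 mm) begins 47 mm behind the grasp point.
Start: joints at [88.184, 20.546, 0.682, 0, -70.136, -16.507], TCP at [0.212, 0.641, 0.227] pointing down, gripper open.
Joint ranges: [-176.03, 176.03], [-82.01, 121.73], [-58.28, 71.71], [-173.87, 95.51], [-174.79, -0.11], [-173.66, 173.66]. Speed limits (degrees/s): [136.94, 136.94, 172.46, 180, 180, 180].

INTERFACE

Orientations are given as [roll, pitch, yaw] about the fixed x, y, z axes, in that order (R = Rz(yaw) Ry(pitch) Rx(roll)).
In Python, from plant import get_obs, snapshot, camera_params, close_job, boxes_of, cut_out, landmark_of gives the robot as it stands.
- The arm moves only by the shell command python3 -m inch 'ROWS' [OPENING]. ROWS is text: rows parted by semicolons, each of 6 numbers parted by spaces: the shift along the tool's x, y, z in units of 30 cm (1.0 is 30 cm), then the turn, a rotation vector about the tool's x, y, z in units of pi rad (1.0 is pi rad). A call has 1 to 10 rows; each row is the pose to reach, as a shift and turn from the pose commanded when the call began, along the tool's axes at that moment, turning the shorter way round; what a row does not reach only later rows make up. A row lasts 1/12 s, in which the tool goes at most 41.7 mm and 7.16 degrees, less where a joint would pass 70% of its speed; a pose out of reach is approached as far as the arm can. A call with a number of a shift or a turn outside -1 to 1 is refused whole. A call with a gripper value outside its range is refused whole. OPENING is the closure, from -1 (fully open) to 1 (shut), set as the call begins (- or left out, the last holds). The fingers move at their own pace and stop on an object; the grip force is fixed at half the most. Time passes only in rows, so rows that repeat a pose let the fingers close. It gives the time, the measured TCP pose, the force, the opening and the grip force at its end, in the units of the state.
- get_obs(): the state, without advancing time (a new reading comes with each control period).
- snapshot(name): name is "scene" or "side" or "wrist"; returns the picture (480x640x3 uint8, red, green, blue); there is no depth.
- camera_params(name): a dict with "mtx" (3x3 intrinsics, pixels), "rvec" (rotation vector, rad) and "tvec" (3), from world to camera coordinates, as OpenCV has them. Camera axes: x right, y down, z forward; pixel columns grow to the right and rows downward; lengths in m; the calibration is good to about 2 mm. The wrist camera is an equidistant fisheye: a pixel r from the principal point sees the ray r / f radians off the axis. A picture is of the moment at which its call begins: read the wrist's pose just before it. camera_params takes no time and is no camera call; for the wrist camera it gives the pose at the moment of the call.
- close_job(): hands the job in; it is judged then, once.
Trained networks look in the newest picture that a camera, given by its name, has taken for a name from the list of things; names that differ only in an ending like _2 or _b are one class to them, and where a whole thing is asked for, a point or a joint stands for the part that bears it (a point fixed in the world has none). Each returns a list of dicts, best first, with "p" (0 to 1); they miss things now and then, are a little off and sometimes report something else, mostly with a low value. They report only what shows in the picture. A call takes as long as a camera call.
- boxes_of(camera, thing): "rect" ([left, top, width, height] in pixels, round what is visible of it).
- cut_out(camera, thing): "pixels" (480x640 bool, what is visible of it) and "rect" ([left, top, width, height] in pixels, round what is visible of it).
- landmark_of(camera, thing): "uv" ([column, row] in pixels: a listed point, or the origin of a listed thing).
The state is a dict: "clock": time; "joint_pos": joint angles; "qvel": joint speeds; "tau": joint torques, N m; "tool_pos": TCP position; "orientation": TCP orientation; "force": force on the tool from outside, world axes, zero at the start; "moment": the same for the moment, N m; "opening": finger opening in m; "gripper_force": force on a finger pad.
Only numpy, scipy, OpenCV 4.12 (cv2) and the standard library are available. Lean on these libraries where they do the work, as an engineer would, in place of code of your own. Each camera call takes 0.05 s, during which the arm holds its last target. There are 200 camera calls.

## Working session

There is one attempt and no reset: what is moved stays moved. The work goes in short steps, Python scripts to look and compute and a shell command to move; the robot and the scene stay as the last step left them, time stands still between calls to the robot, and variables do not carry over. Pictures are saved under pics/ and viewed, at most 10 in all, crops included, and the job is handed in when it is done.

```bash
ls; mkdir -p pics
python3 - <<'E'
from plant import *
import cv2,numpy as np
o=get_obs();print({k:np.round(v,3) for k,v in o.items()})
for c in ["scene","side","wrist"]:
    im=snapshot(c);cv2.imwrite(f"pics/{c}0.png",im[:,:,::-1])
    p=camera_params(c);print(c,p)
    for t in ["jig","fence_end","corner","front_panel","side_panel","clamp","clamp_mouth","clamp_handles"]:
        try:
            r=landmark_of(c,t);print(t,[(np.round(x['uv'],1).tolist(),round(float(x['p']),2)) for x in r[:2]])
        except Exception as e: print(t,e)
print(get_obs()['clock'])
a=cv2.imread("pics/scene0.png");b=cv2.imread("pics/side0.png")
cv2.imwrite("pics/both0.png",cv2.resize(np.hstack([a,b]),(800,300)))
E
```

```text
pics
{'clock': np.float64(0.0), 'joint_pos': array([ 8.8183e+01,  2.0591e+01,  6.3600e-01, -2.0000e-02, -7.0138e+01,
       -1.6506e+01]), 'qvel': array([-0.002,  0.046,  0.054, -0.115, -0.058, -0.023]), 'tau': array([ 0.0000e+00, -5.8271e+01,  2.9307e+01,  6.9970e+00,  7.0000e-03,
       -0.0000e+00]), 'tool_pos': array([0.212, 0.64 , 0.226]), 'orientation': array([ 1.79905e+02, -9.00000e-03, -1.83300e+01]), 'force': array([-0.173, -0.579, -0.258]), 'moment': array([-0.023, -0.025, -0.009]), 'gripper_force': np.float64(0.0), 'opening': np.float64(0.087)}
scene {'mtx': array([[563.949387  ,   0.        , 312.04919648],
       [  0.        , 563.949387  , 230.74287531],
       [  0.        ,   0.        ,   1.        ]]), 'rvec': array([ 1.94009169, -0.75620403,  0.4950573 ]), 'tvec': array([-0.34065041,  0.25295304,  0.89925338])}
jig [([380.6, 288.3], 0.9)]
fence_end [([379.9, 256.8], 0.59)]
corner [([426.4, 293.8], 0.59), ([247.0, 192.4], 0.31)]
front_panel [([396.6, 277.2], 0.72)]
side_panel [([261.9, 259.6], 0.76)]
clamp [([234.0, 235.0], 0.83)]
clamp_mouth [([242.0, 220.5], 0.89
[... 328 characters left out ...]
[334.1, 208.0], 0.6), ([309.1, 215.1], 0.3)]
fence_end [([309.5, 215.9], 0.64)]
corner [([325.0, 190.9], 0.81), ([252.9, 257.9], 0.43)]
front_panel [([318.5, 200.1], 0.49)]
side_panel [([369.2, 254.6], 0.68)]
clamp [([364.1, 292.6], 0.7)]
clamp_mouth [([348.9, 297.0], 0.86)]
clamp_handles [([310.9, 213.5], 0.25)]
wrist {'mtx': array([[371.64829954,   0.        , 320.24235595],
       [  0.        , 371.64829954, 240.47168095],
       [  0.        ,   0.        ,   1.        ]]), 'rvec': array([-1.71832706,  2.37905844,  0.37334617]), 'tvec': array([ 0.67375257, -0.03813949,  0.39196245])}
jig []
fence_end []
corner []
front_panel []
side_panel []
clamp []
clamp_mouth []
clamp_handles []
1.35
```

View pics/scene0.png

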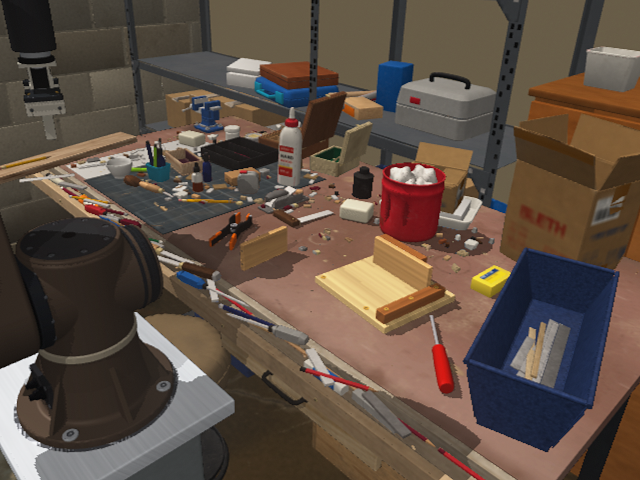

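View pics/side0.png

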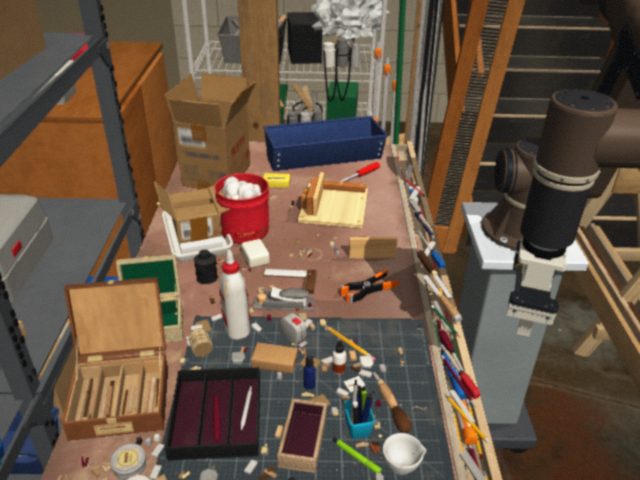

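The scene view shows the clamp at about (232,232) with its jaws up and right. The side panel is at (264,248) and the jig at (385,290), with its rail at (415,305). The front panel stands in front of the fence at (402,262). The side view shows the clamp at (368,287), the side panel at (373,247) and the jig at (333,203). I'll triangulate next.

```bash
cat > h.py <<'E'
from plant import *
import cv2,numpy as np
from scipy.spatial.transform import Rotation as R
def ray(c,uv,p=None):
    p=p or camera_params(c);K=p['mtx'];Rm=cv2.Rodrigues(np.array(p['rvec']))[0];C=-Rm.T@np.array(p['tvec'])
    x=(uv[0]-K[0,2])/K[0,0];y=(uv[1]-K[1,2])/K[1,1]
    if c=='wrist':
        r=np.hypot(x,y);d=np.array([x/r*np.sin(r),y/r*np.sin(r),np.cos(r)]) if r>1e-9 else np.array([0,0,1.])
    else: d=np.array([x,y,1.])
    d=Rm.T@d;return C,d/np.linalg.norm(d)
def tri(rays):
    A=np.zeros((3,3));b=np.zeros(3)
    for C,d in rays: P=np.eye(3)-np.outer(d,d);A+=P;b+=P@C
    X=np.linalg.solve(A,b);return X,max(np.linalg.norm((np.eye(3)-np.outer(d,d))@(X-C)) for C,d in rays)
def atz(c,uv,z,p=None):
    C,d=ray(c,uv,p);return C+d*(z-C[2])/d[2]
def proj(c,X,p=None):
    p=p or camera_params(c);K=p['mtx'];Rm=cv2.Rodrigues(np.array(p['rvec']))[0]
    q=np.atleast_2d(X)@Rm.T+np.array(p['tvec'])
    if c=='wrist':
        rh=np.hypot(q[:,0],q[:,1]);th=np.arctan2(rh,q[:,2]);s=th/np.maximum(rh,1e-9)
        return np.c_[q[:,0]*s*K[0,0]+K[0,2],q[:,1]*s*K[1,1]+K[1,2]]
    return np.c_[q[:,0]/q[:,2]*K[0,0]+K[0,2],q[:,1]/q[:,2]*K[1,1]+K[1,2]]
def shot(name):
    p=camera_params('wrist');im=snapshot('wrist');cv2.imwrite(f'pics/{name}.png',im[:,:,::-1]);return p,im
def rows(pos,rpy,base=None):
    """shift/turn in move units from the current pose to (pos,rpy)"""
    o=get_obs();p0,r0=base or (o['tool_pos'],o['orientation'])
    R0=R.from_euler('xyz',r0,degrees=True);R1=R.from_euler('xyz',rpy,degrees=True)
    return np.round(np.r_[R0.inv().apply(np.array(pos)-p0)/.3,(R0.inv()*R1).as_rotvec()/np.pi],4)
E
python3 - <<'E'
from h import *
S={'jig':((380.6,288.3),(334.1,208.0)),'fence_end':((379.9,256.8),(309.5,215.9)),'corner':((426.4,293.8),(325,190.9)),'front':((396.6,277.2),(318.5,200.1)),'side':((261.9,259.6),(369.2,254.6)),'clamp':((234,235),(364.1,292.6)),'mouth':((242,220.5),(348.9,297))}
for k,(a,b) in S.items():
    X,e=tri([ray('scene',a),ray('side',b)]);print(k,X.round(3),round(e,4))
print('handles z.013',atz('scene',(226.2,242.2),.013).round(3))
for t in ["wax_block","block_plane","try_square","yellow_carton","tape_measure"]:
    r=landmark_of('scene',t)
    if r: print(t,r[0]['p'],atz('scene',r[0]['uv'],0).round(3))
p=camera_params('wrist');Rm=cv2.Rodrigues(p['rvec'])[0];C=-Rm.T@p['tvec'];o=get_obs()
T=R.from_euler('xyz',o['orientation'],degrees=True)
print('cam in tool',T.inv().apply(C-o['tool_pos']),'cam axes in tool',T.inv().apply(Rm).round(2))
E
```

```text
jig [ 0.564 -0.107  0.001] 0.0017
fence_end [ 0.641 -0.037  0.016] 0.0031
corner [ 0.595 -0.196  0.014] 0.0057
front [ 0.609 -0.117  0.018] 0.0041
side [0.461 0.148 0.002] 0.007
clamp [ 0.488  0.298 -0.007] 0.0013
mouth [0.532 0.329 0.006] 0.0023
handles z.013 [0.429 0.25  0.013]
wax_block 0.67 [0.79  0.172 0.   ]
block_plane 0.85 [0.71  0.366 0.   ]
try_square 0.95 [0.693 0.27  0.   ]
yellow_carton 0.6 [ 0.75  -0.255  0.   ]
tape_measure 0.59 [0.669 0.478 0.   ]
cam in tool [ 0.08390585  0.00075635 -0.15740729] cam axes in tool [[ 0.    1.   -0.  ]
 [-0.95 -0.   -0.31]
 [-0.31  0.    0.95]]
```

Run:
```python
from h import *
print(rows([.43,.25,.25],[180,0,36.6]))
```

```text
[ 1.0986  1.0082 -0.0781  0.     -0.     -0.3051]
```

```bash
python3 -m inch '0.12 0.11 -0.02 0 0 -0.04;0.23 0.21 -0.04 0 0 -0.08;0.33 0.3 -0.06 0 0 -0.11;0.43 0.4 -0.08 0 0 -0.14;0.53 0.49 -0.08 0 0 -0.17;0.63 0.58 -0.08 0 0 -0.2;0.73 0.67 -0.08 0 0 -0.23;0.83 0.76 -0.08 0 0 -0.26;0.92 0.85 -0.08 0 0 -0.29;0.99 0.91 -0.08 0 0 -0.305' -1
python3 - <<'E'
from h import *
o=get_obs();print(o['joint_pos'],o['clock']);print(rows([.43,.25,.25],[180,0,36.6]))
E
```

```text
clock: 2.43
tool_pos: [0.4089, 0.2854, 0.2511]
orientation: [-180.0, -0.0, 36.8]
force: [1.2, 0.3, 0.1]
opening: 0.088
gripper_force: 0.0
[ 5.75390494e+01  2.75566542e+00 -1.88385815e+01  3.15297457e-03
 -6.83643532e+01  6.93095591e+01] 2.4333
[-1.440e-02  1.366e-01  3.500e-03 -1.000e-04 -2.000e-04  1.400e-03]
```

```bash
python3 -m inch '-0.014 0.136 0 0 0 0;-0.014 0.136 0 0 0 0;-0.014 0.136 0 0 0 0'
python3 - <<'E'
from h import *
import pickle
p,im=shot('w1');print(get_obs()['tool_pos'])
D={'p':p}
for t in ["side_panel","clamp","clamp_mouth","clamp_handles"]:
    r=landmark_of('wrist',t)
    for x in r[:2]: print(t,np.round(x['uv'],1),round(x['p'],2),atz('wrist',x['uv'],0 if t in("side_panel","clamp") else .013,p).round(4))
pickle.dump(D,open('w1.pkl','wb'))
E
```

```text
clock: 2.68
tool_pos: [0.4301, 0.2511, 0.2509]
orientation: [-180.0, -0.0, 36.4]
force: [-1.1, 1.1, -0.6]
opening: 0.0876
gripper_force: 0.0
[0.42969554 0.25225534 0.25079279]
side_panel [408.  228.5] 0.84 [0.4637 0.1477 0.    ]
clamp [313.7 135.1] 0.69 [0.4839 0.2983 0.    ]
clamp_mouth [318.1  78.6] 0.85 [0.5356 0.3304 0.013 ]
```

View pics/w1.png

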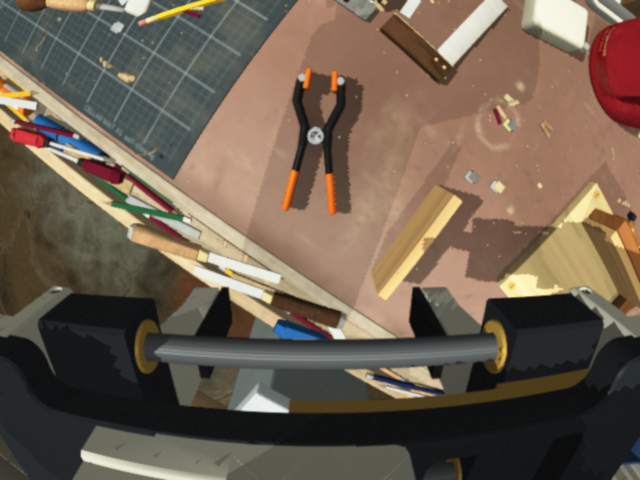

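The wrist view shows the clamp pin at (316,135), the jaw pads at (306,78) and (336,80), and the handle ends at (288,208) and (336,212). The side panel's top edge runs from (450,190) to (385,290).

Run:
```python
from h import *
import pickle
p=pickle.load(open('w1.pkl','rb'))['p']
f=lambda uv,z:atz('wrist',uv,z,p)
j=f((321,79),.026);h=f((312,209),.022);pin=f((316,135),.026)
print('jaw',j.round(4),'hend',h.round(4),'pin',pin.round(4),'yaw',np.degrees(np.arctan2(*(j-h)[1::-1])),np.linalg.norm((j-h)[:2]),'pin-h',np.linalg.norm((pin-h)[:2]))
m=cut_out('wrist','clamp')
if m:
    M=m[0]['pixels'];ys,xs=np.where(M);P=np.array([f((x,y),.02)[:2] for x,y in zip(xs,ys)])
    c=P.mean(0);u,s,v=np.linalg.svd(P-c,full_matrices=False);a=v[0]*np.sign(v[0][0]);t=(P-c)@a
    print('p',m[0]['p'],'c',c,'yaw',np.degrees(np.arctan2(a[1],a[0])),'ext',t.min(),t.max(),'ends',c+a*t.min(),c+a*t.max())
# pin height: triangulate with other cams
for n,a,b,c in [('pin',(316,135),None,None)]:
    for q in ('scene','side'):
        r=landmark_of(q,'clamp');print(q,r[0]['uv'] if r else None)
m=cut_out('wrist','side_panel')
if m:
    M=m[0]['pixels'].astype(np.uint8);print('side',m[0]['p'],m[0]['rect'])
    cs=max(cv2.findContours(M,0,2)[0],key=cv2.contourArea);print(cv2.approxPolyDP(cs,4,True)[:,0].tolist())
im=cv2.imread('pics/w1.png');cv2.imwrite('pics/w1c.png',cv2.resize(np.hstack([im[60:220,260:380],im[170:330,360:480]]),None,fx=3,fy=3,interpolation=2))
```

```text
jaw [0.5358 0.3268 0.026 ] hend [0.4203 0.2536 0.022 ] pin [0.4862 0.2966 0.026 ] yaw 32.36451488599868 0.13675641583770812 pin-h 0.07871550836838546
p 0.61 c [0.48437267 0.29692714] yaw 29.482830779628173 ext -0.0821974613837403 0.0705652270516558 ends [0.41281952 0.25647261] [0.54579993 0.33165672]
scene [234.0, 235.0]
side [364.1, 292.6]
side 0.59 [367.2, 188.3, 94.2, 114.3]
[[451, 191], [435, 186], [370, 271], [380, 297], [388, 298], [460, 200]]
```

View pics/w1c.png

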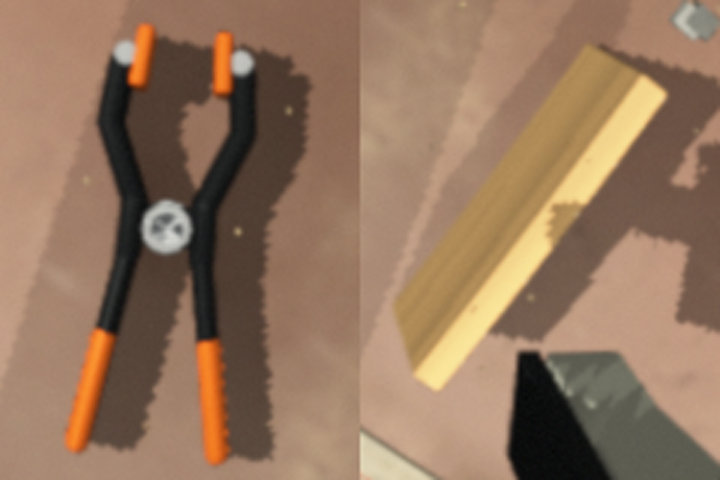

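The enlarged crop gives handle ends at (285,207) and (332,212), pads at (307,79) and (335,81), and the pin at (316,135). The side panel's top face has corners (453,196), (462,202), (386,300) and (378,294).

Run:
```python
from h import *
import pickle
p=pickle.load(open('w1.pkl','rb'))['p']
f=lambda uv,z:atz('wrist',uv,z,p)
L,Rr,a,b,pin=[f(u,z) for u,z in [((285,207.3),.02),((332,211.7),.02),((307.3,79),.026),((334.7,81.3),.026),((315.7,135.3),.026)]]
h=(L+Rr)/2;j=(a+b)/2
print('h',h,'j',j,'pin',pin,'w',np.linalg.norm(L-Rr),np.linalg.norm(a-b))
an=lambda d:np.degrees(np.arctan2(d[1],d[0]))
print('yaws',an(j-h),an(pin-h),an(j-pin),np.linalg.norm(j-h),np.linalg.norm(pin-h))
S=[f(u,.064) for u in [(453.3,196),(462.3,202.3),(386,300),(377.7,294)]]
print('side c',sum(S)/4,'yaw',an(S[0]-S[3]),an(S[1]-S[2]),'L',np.linalg.norm(S[0]-S[3]),np.linalg.norm(S[1]-S[2]),'t',np.linalg.norm(S[0]-S[1]),np.linalg.norm(S[2]-S[3]))
y=np.radians(an(j-h));hd=pin[:2]-.06*np.array([np.cos(y),np.sin(y)]);print('handles pt',hd)
print(rows([*hd,.1],[180,0,np.degrees(y)]))
```

```text
h [0.41721867 0.25610997 0.02      ] j [0.53485918 0.32615033 0.026     ] pin [0.4857592  0.29667254 0.026     ] w 0.05068552987500258 0.027627684023315956
yaws 30.76856429546957 30.61722465986771 30.979031590574145 0.1370435759102733 0.07986943555404755
side c [0.45963889 0.147422   0.064     ] yaw 2.0488184894230943 1.9508411628176159 L 0.12628727092237346 0.12777384091622024 t 0.011987125139512297 0.011764245412172799
handles pt [0.43420476 0.26597825]
[ 3.880e-02 -2.250e-02  5.016e-01  0.000e+00  1.000e-04  3.270e-02]
```

```bash
python3 -m inch '0.01 -0.005 0.13 0 0 0.01;0.02 -0.012 0.26 0 0 0.02;0.03 -0.018 0.39 0 0 0.03;0.039 -0.022 0.48 0 0 0.033;0.039 -0.022 0.5 0 0 0.033;0.039 -0.022 0.5 0 0 0.033'
python3 - <<'E'
from h import *
import pickle
p,im=shot('w2');o=get_obs();print(o['tool_pos'],o['orientation']);pickle.dump({'p':p},open('w2.pkl','wb'))
p1=pickle.load(open('w1.pkl','rb'))['p']
pin0=np.array([0.4858,0.2967,.026]);print('pred pin',proj('wrist',pin0,p))
for t in ["clamp","clamp_mouth","clamp_handles"]:
    r=landmark_of('wrist',t)
    for x in r[:1]: print(t,np.round(x['uv'],1),round(x['p'],2),atz('wrist',x['uv'],0 if t=="clamp" else .013,p).round(4))
cv2.imwrite('pics/w2c.png',cv2.imread('pics/w2.png')[:420,140:540])
E
```

```text
clock: 3.63
tool_pos: [0.4338, 0.2645, 0.0989]
orientation: [179.9, 0.2, 30.7]
force: [-0.4, 1.0, 1.7]
opening: 0.0877
gripper_force: 0.0
[0.43481534 0.26544767 0.10081001] [1.79949052e+02 5.41640362e-02 3.07157442e+01]
pred pin [[316.85613925 159.39066826]]
clamp [314.4 155. ] 0.62 [0.4853 0.2985 0.    ]
clamp_handles [459.9 283.7] 0.35 [0.4623 0.1572 0.013 ]
```

View pics/w2c.png

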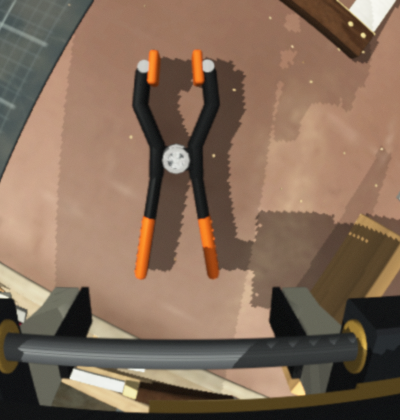

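The pin appears at (316,159), against a predicted (317,159), so the pin height and clamp pose are confirmed. Descending to squeeze.

```bash
python3 -m inch '0 -0.003 0.12 0 0 0;0 -0.003 0.22 0 0 0;0 -0.003 0.28 0 0 0;0 -0.003 0.31 0 0 0;0 -0.003 0.321 0 0 0;0 -0.003 0.321 0 0 0'; python3 -m inch '0 0 0 0 0 0;0 0 0 0 0 0;0 0 0 0 0 0;0 0 0 0 0 0;0 0 0 0 0 0;0 0 0 0 0 0;0 0 0 0 0 0;0 0 0 0 0 0' 1
```

```text
clock: 4.33
tool_pos: [0.4348, 0.2665, 0.0049]
orientation: [-180.0, -0.0, 30.7]
force: [0.3, 0.7, -0.3]
opening: 0.0877
gripper_force: 0.0
clock: 5.0
tool_pos: [0.4344, 0.2661, 0.0046]
orientation: [-180.0, -0.0, 30.6]
force: [-1.2, -0.5, 5.7]
opening: 0.0399
gripper_force: 13.2
```

```bash
python3 -m inch '0 0 0 0 0 0;0 0 0 0 0 0;0 0 0 0 0 0;0 0 0 0 0 0;0 0 0 0 0 0'; python3 -m inch '0 0 -0.1 0 0 0;0 0 -0.2 0 0 0;0 0 -0.32 0 0 0;0 0 -0.43 0 0 0;0 0 -0.5 0 0 0;0 0 -0.5 0 0 0'
python3 - <<'E'
from h import *
p,im=shot('w3');cv2.imwrite('pics/w3c.png',im[:300,160:480,::-1])
E
```

```text
clock: 5.42
tool_pos: [0.4344, 0.2662, 0.0046]
orientation: [-180.0, -0.0, 30.7]
force: [-1.4, 0.1, 5.7]
opening: 0.0301
gripper_force: 29.6
clock: 5.92
tool_pos: [0.4362, 0.2679, 0.1591]
orientation: [-179.9, -0.4, 30.7]
force: [0.6, 1.2, -1.2]
opening: 0.0302
gripper_force: 29.6
```

View pics/w3c.png

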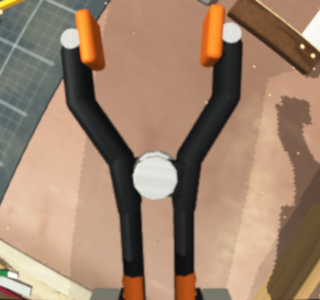

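The clamp is held at 30 mm grip and fully open, with the pin at (315,175) and the pads at (250,42) and (373,35). Next I'll look at the jig from an offset pose.

Run:
```python
from h import *
import pickle
p=camera_params('wrist')
o=get_obs();T=R.from_euler('xyz',o['orientation'],degrees=True)
tool=lambda uv,h:T.inv().apply(atz('wrist',uv,o['tool_pos'][2]-.0046+h,p)-o['tool_pos'])*1000
for n,uv,h in [('padL',(250,42),.026),('padR',(373,35),.026),('pin',(315,175),.026),('hL',(293,282),.022),('hR',(344.5,282),.022)]: print(n,tool(uv,h).round(1))
print(rows([.521,.091,.25],[180,0,-98]))
```

```text
padL [114.9 -24.8 -20.8]
padR [117.2  19.8 -20.9]
pin [ 64.5  -1.2 -21.1]
hL [ 19.9 -10.5 -17.3]
hR [ 19.9  10.8 -17.3]
[-5.140e-02  6.504e-01 -3.131e-01 -1.900e-03 -1.000e-04  7.147e-01]
```

```bash
python3 -m inch '0 0.03 -0.12 0 0 0.035;0 0.07 -0.22 0 0 0.075;0 0.12 -0.31 0 0 0.115;-0.01 0.17 -0.31 0 0 0.15;-0.01 0.22 -0.31 0 0 0.19;-0.02 0.27 -0.31 0 0 0.23;-0.02 0.32 -0.31 0 0 0.27;-0.03 0.37 -0.31 0 0 0.31;-0.03 0.41 -0.31 0 0 0.35;-0.04 0.45 -0.31 0 0 0.39'
python3 - <<'E'
from h import *
print(rows([.521,.091,.25],[180,0,-98]))
E
```

```text
clock: 6.8
tool_pos: [0.4925, 0.1429, 0.2453]
orientation: [179.8, 0.1, -39.7]
force: [1.4, 0.1, -1.5]
opening: 0.0302
gripper_force: 29.6
[ 1.836e-01  7.250e-02 -1.580e-02  1.000e-03 -1.000e-04  3.238e-01]
```

```bash
python3 -m inch '0.02 0.01 -0.01 0 0 0.038;0.04 0.02 -0.015 0 0 0.076;0.06 0.03 -0.015 0 0 0.114;0.08 0.04 -0.015 0 0 0.152;0.1 0.05 -0.015 0 0 0.19;0.12 0.06 -0.015 0 0 0.228;0.15 0.07 -0.015 0 0 0.266;0.18 0.073 -0.015 0 0 0.304;0.184 0.073 -0.015 0 0 0.324;0.184 0.073 -0.015 0 0 0.324'
python3 - <<'E'
from h import *
import pickle
p,im=shot('w4');pickle.dump({'p':p},open('w4.pkl','wb'));print(get_obs()['tool_pos'],get_obs()['orientation'])
cv2.imwrite('pics/w4c.png',cv2.resize(im[:,:,::-1],(800,600),interpolation=2))
E
```

```text
clock: 7.63
tool_pos: [0.5211, 0.0913, 0.2497]
orientation: [179.8, -0.1, -97.9]
force: [0.3, 0.2, -0.6]
opening: 0.03
gripper_force: 29.6
[0.52106533 0.09147558 0.24999215] [ 1.79860864e+02 -7.47467708e-02 -9.76196650e+01]
```

View pics/w4c.png

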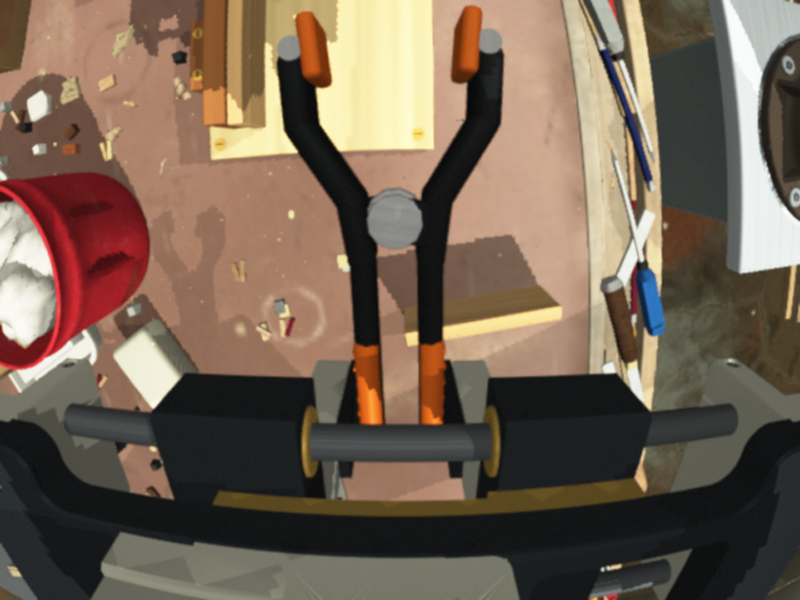

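The near base corners show at full-picture (169,128) and (347,118). The fence and panel ends are near (172,100). I'll move forward to see the whole jig.

```bash
python3 -m inch '0.1 0 -0.05 0 0 0;0.2 0 -0.1 0 0 0;0.3 0 -0.15 0 0 0;0.36 0 -0.15 0 0 0;0.36 0 -0.15 0 0 0;0.36 0 -0.15 0 0 0'
python3 - <<'E'
from h import *
import pickle
p,im=shot('w5');pickle.dump({'p':p},open('w5.pkl','wb'));print(get_obs()['tool_pos'],get_obs()['orientation'])
for t in ["jig","fence_end","corner","front_panel"]:
    r=landmark_of('wrist',t)
    for x in r[:1]: print(t,np.round(x['uv'],1),round(x['p'],2),atz('wrist',x['uv'],0 if t=="jig" else .015,p).round(4))
cv2.imwrite('pics/w5c.png',cv2.resize(im[:270,60:420,::-1],(800,600),interpolation=2))
E
```

```text
clock: 8.18
tool_pos: [0.5067, -0.0157, 0.2962]
orientation: [180.0, 0.0, -97.6]
force: [0.1, 0.7, -2.0]
opening: 0.0299
gripper_force: 29.6
[ 0.50677058 -0.01519871  0.29600479] [ 1.79940646e+02  4.81444623e-04 -9.75989771e+01]
jig [263.9 124.2] 0.67 [ 0.5627 -0.1102  0.    ]
fence_end [212.6 192.9] 0.95 [ 0.6372 -0.0381  0.015 ]
corner [224.9  61.5] 0.63 [ 0.596  -0.1937  0.015 ]
front_panel [222.5 127.4] 0.56 [ 0.6105 -0.1148  0.015 ]
```

View pics/w5c.png

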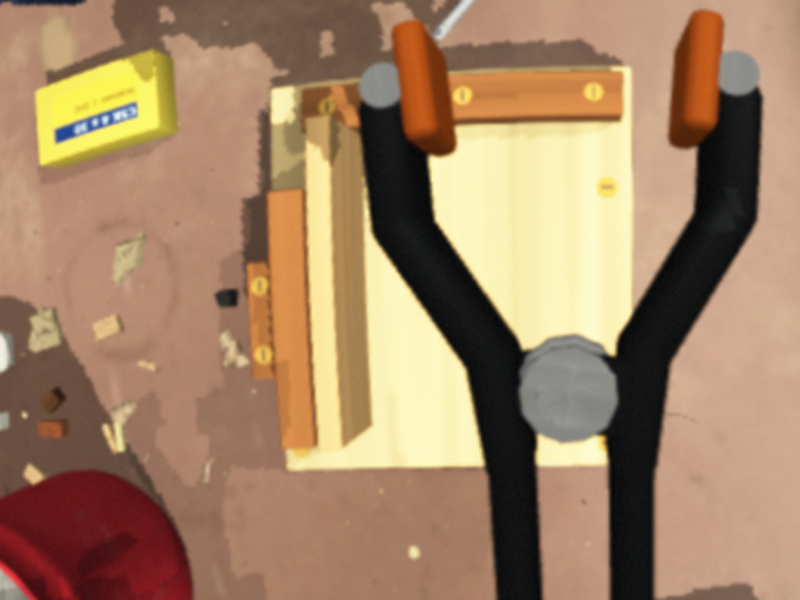

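The view shows the following, in crop pixels (full = 60+u/2.222, v/2.222):
- **Base corners:** (271,87), (631,67) and (290,470).
- **Fence top:** (268–302,191) to (284–316,447).
- **Panel top:** (307–331,117) to (320–345,446).
- **Rail end:** (621,118) and (623,72).

I'll fit the jig and panel poses to these.

```bash
cat > fit.py <<'E'
from h import *
import pickle
from scipy.optimize import least_squares
p=pickle.load(open('w5.pkl','rb'))['p']
F=[((271,87),(100,-112,15)),((631,67),(-95,-112,15)),((290,470),(100,105,15)),((302,191),(60,-45,79)),((268,191),(78,-45,79)),((316,446),(60,80,79)),((284,448),(78,80,79)),((621,118),(-90,-80,37)),((623,72),(-90,-104,37))]
uv=np.array([(60+a[0]/2.2222,a[1]/2.2222) for a,_ in F]);X=np.array([b for _,b in F])/1000.
def W(q,X): c,s=np.cos(q[2]),np.sin(q[2]);return np.c_[q[0]+c*X[:,0]-s*X[:,1],q[1]+s*X[:,0]+c*X[:,1],X[:,2]]
s=least_squares(lambda q:(proj('wrist',W(q,X),p)-uv).ravel(),[.563,-.11,-.13],loss='soft_l1')
q=s.x;print('jig',q[:2].round(4),np.degrees(q[2]).round(2),'res',s.fun.reshape(-1,2).round(1).tolist())
P=[((307,117),(6,-80,64)),((331,117),(-6,-80,64)),((320,446),(6,80,64)),((345,446),(-6,80,64))]
uv2=np.array([(60+a[0]/2.2222,a[1]/2.2222) for a,_ in P]);X2=np.array([b for _,b in P])/1000.+[0,0,.015]
s2=least_squares(lambda r:(proj('wrist',W(q,W(r,X2)),p)-uv2).ravel(),[.053,0,0]);print('panel in jig mm',s2.x[:2]*1000,np.degrees(s2.x[2]),s2.fun.round(1))
pickle.dump(q,open('jig.pkl','wb'))
for n,a in [('fence_end',(69,80,15)),('corner',(48,-80,15)),('origin',(0,0,0))]:
    w=W(q,np.array([a])/1000.)[0];print(n,w.round(4),'scene',proj('scene',w).round(1),'side',proj('side',w).round(1))
E
python3 fit.py
```

```text
jig [ 0.5608 -0.1105] -7.2 res [[-0.1, 0.6], [0.4, -0.4], [-1.2, 0.5], [0.3, -1.6], [-0.6, 0.1], [-0.1, 1.8], [-1.3, 1.4], [1.9, -1.2], [0.8, -0.8]]
panel in jig mm [51.68189766  0.08704221] 0.1778623028203283 [-0.3 -1.  -0.  -2.3  0.3  1.8 -0.3  1.5]
fence_end [ 0.6393 -0.0398  0.015 ] scene [[379.4 258.8]] side [[309.2 215. ]]
corner [ 0.5984 -0.1959  0.015 ] scene [[425.3 294.7]] side [[322.8 189.4]]
origin [ 0.5608 -0.1105  0.    ] scene [[380.2 290.2]] side [[334.6 207.4]]
```

```bash
cat > tgt.py <<'E'
from h import *
import pickle
q=pickle.load(open('jig.pkl','rb'));yj=np.degrees(q[2])
def W3(a): a=np.array(a)/1000.;c,s=np.cos(q[2]),np.sin(q[2]);return np.array([q[0]+c*a[0]-s*a[1],q[1]+s*a[0]+c*a[1],a[2]])
def toJ(w): c,s=np.cos(q[2]),np.sin(q[2]);d=np.array(w)[:2]-q[:2];return np.array([c*d[0]+s*d[1],-s*d[0]+c*d[1]])*1000
def tcp(mouth_jig,z,yaw,m=(.118,-.0025)):
    w=W3([*mouth_jig,0]);o=R.from_euler('xyz',[180,0,yaw],degrees=True).apply([*m,0]);return [w[0]-o[0],w[1]-o[1],z]
E
python3 - <<'E'
from tgt import *
p4=pickle.load(open('w4.pkl','rb'))['p']
for z in (0,.1,.15): print('bucket edge w4',z,toJ(atz('wrist',(118,190),z,p4)).round(0), 'scene base',toJ(atz('scene',(390,230),0)).round(0))
print('bucket scene left rim z=.13',toJ(atz('scene',(383,180),.13)).round(0),'side rim near',toJ(atz('side',(270,190),.13)).round(0), toJ(atz('side',(220,190),.13)).round(0))
yaw=yj-90-1.5
for y,z in [(66+75,.10),(66+75,.0246),(66,.0246)]:
    t=tcp((62,y),z,yaw);print(y,np.round(t,4),'tcp in jig',toJ(t).round(0),rows(t,[180,0,yaw]))
E
```

```text
bucket edge w4 0 [183. 173.] scene base [209. 192.]
bucket edge w4 0.1 [122. 158.] scene base [209. 192.]
bucket edge w4 0.15 [ 91. 150.] scene base [209. 192.]
bucket scene left rim z=.13 [194. 218.] side rim near [173. 144.] [314. 167.]
141 [0.6554 0.1386 0.1   ] tcp in jig [ 63. 259.] [-5.710e-01 -4.232e-01  6.535e-01  3.000e-04 -1.000e-04  6.300e-03]
141 [0.6554 0.1386 0.0246] tcp in jig [ 63. 259.] [-5.711e-01 -4.234e-01  9.048e-01  3.000e-04 -1.000e-04  6.300e-03]
66 [0.646  0.0642 0.0246] tcp in jig [ 63. 184.] [-3.211e-01 -4.250e-01  9.049e-01  3.000e-04 -1.000e-04  6.300e-03]
```

Run:
```python
from tgt import *
V=[('scene','pics/scene0.png',None),('side','pics/side0.png',None),('wrist','pics/w4.png',pickle.load(open('w4.pkl','rb'))['p']),('wrist','pics/w5.png',pickle.load(open('w5.pkl','rb'))['p'])]
Ms=[]
for c,f,p in V:
    im=cv2.imread(f);h=cv2.cvtColor(im,cv2.COLOR_BGR2HSV);m=(((h[...,0]<5)|(h[...,0]>174))&(h[...,1]>190)&(h[...,2]>60)).astype(np.uint8)
    m=cv2.morphologyEx(m,cv2.MORPH_OPEN,np.ones((5,5)))
    n,l,st,_=cv2.connectedComponentsWithStats(m);k=1+np.argmax(st[1:,4]);hull=cv2.convexHull(np.argwhere(l==k)[:,::-1].astype(np.int32));M=np.zeros(m.shape,np.uint8);cv2.fillConvexPoly(M,hull,1);Ms.append(M);print(f,st[k])
for z in (0.01,.05,.09,.11,.13,.15,.17):
    g=np.array([W3([x,y,z*1000]) for x in range(80,330,3) for y in range(40,300,3)]);ok=np.ones(len(g),bool)
    for (c,f,p),M in zip(V,Ms):
        u=np.round(proj(c,g,p)).astype(int);i=(u[:,0]>=0)&(u[:,0]<640)&(u[:,1]>=0)&(u[:,1]<480)
        v=np.ones(len(g),bool);v[i]=M[u[i,1],u[i,0]]>0;ok&=v
    j=np.array([toJ(a) for a in g[ok]]);print(z,len(j),(j.min(0).round(),j.max(0).round()) if len(j) else '')
```

```text
pics/scene0.png [ 381  168   64   74 3308]
pics/side0.png [ 218  174   50   68 1839]
pics/w4.png [   0  139  118  155 9093]
pics/w5.png [  25  213  120  114 6349]
0.01 1624 (array([185., 103.]), array([326., 244.]))
0.05 1924 (array([176., 100.]), array([329., 256.]))
0.09 1471 (array([173., 100.]), array([323., 235.]))
0.11 1142 (array([173., 100.]), array([308., 223.]))
0.13 805 (array([173.,  97.]), array([284., 208.]))
0.15 431 (array([173.,  94.]), array([263., 196.]))
0.17 1 (array([200., 142.]), array([200., 142.]))
```

```bash
python3 -m inch '-0.1 -0.07 0 0 0 0.003;-0.21 -0.15 0.02 0 0 0.006;-0.32 -0.23 0.08 0 0 0.006;-0.42 -0.31 0.15 0 0 0.006;-0.5 -0.37 0.24 0 0 0.006;-0.56 -0.415 0.34 0 0 0.006;-0.571 -0.423 0.46 0 0 0.006;-0.571 -0.423 0.56 0 0 0.006;-0.571 -0.423 0.653 0 0 0.006;-0.571 -0.423 0.653 0 0 0.006'
python3 - <<'E'
from tgt import *
o=get_obs();print(toJ(o['tool_pos']),o['orientation'],o['clock'])
yaw=yj-91.5
for y,z in [(141,.0246),(100,.0246),(66,.0246)]: print(rows(tcp((62,y),z,yaw),[180,0,yaw]))
E
```

```text
clock: 9.27
tool_pos: [0.6517, 0.1373, 0.0934]
orientation: [179.4, -0.3, -98.7]
force: [-0.7, 0.1, -1.7]
opening: 0.0295
gripper_force: 29.6
[ 59.1456971  257.26454834] [179.42957898  -0.31020448 -98.70658687] 9.2667
[-7.400e-03 -1.360e-02  2.291e-01  3.200e-03 -1.700e-03 -1.000e-04]
[ 1.292e-01 -1.720e-02  2.298e-01  3.200e-03 -1.700e-03 -1.000e-04]
[ 2.425e-01 -2.020e-02  2.304e-01  3.200e-03 -1.700e-03 -1.000e-04]
```

```bash
python3 -m inch '0 0 0.08 0 0 0;0 0 0.17 0 0 0;0 0 0.24 0 0 0;0 0 0.25 0 0 0;0 0 0.25 0 0 0;0 0 0.25 0 0 0'
python3 - <<'E'
from tgt import *
p,im=shot('w6');pickle.dump({'p':p},open('w6.pkl','wb'))
o=get_obs();print(toJ(o['tool_pos']),o['tool_pos'],o['orientation'],o['clock'])
yaw=yj-91.5
for y,z in [(141,.0246),(66,.0246)]: print(rows(tcp((62,y),z,yaw),[180,0,yaw]))
cv2.imwrite('pics/w6c.png',cv2.resize(im[:240,160:480,::-1],(800,600),interpolation=2))
E
```

```text
clock: 9.77
tool_pos: [0.657, 0.1383, 0.0278]
orientation: [-179.9, 0.0, -98.7]
force: [-0.1, -0.6, -0.2]
opening: 0.0299
gripper_force: 29.6
[ 64.48074659 259.04959189] [0.65723746 0.13838396 0.02821782] [-1.79841916e+02  7.79847633e-02 -9.86864311e+01] 9.8167
[ 0.0003  0.0063  0.012  -0.0009  0.0004  0.0001]
[ 2.502e-01 -2.000e-04  1.170e-02 -9.000e-04  4.000e-04  1.000e-04]
```

View pics/w6c.png

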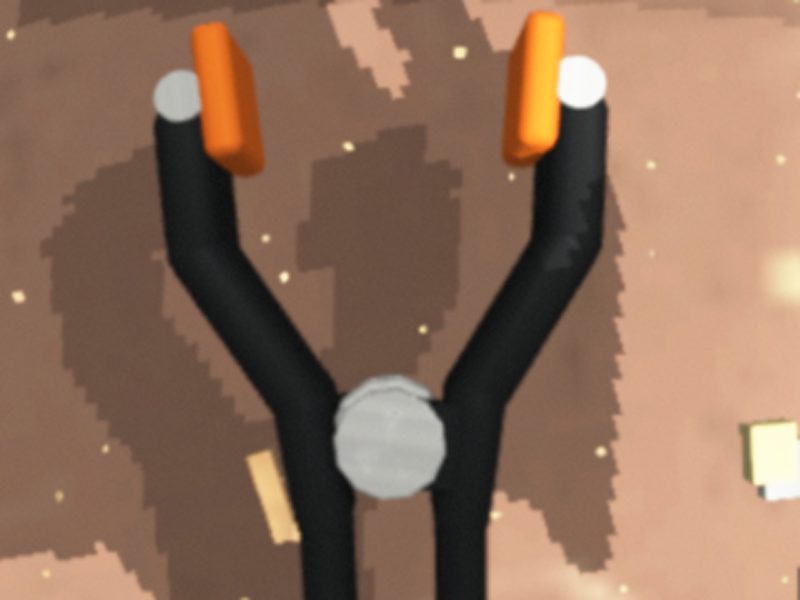

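```bash
python3 -m inch '0.04 0.005 0.01 0 0 0;0.08 0.004 0.01 0 0 0;0.12 0.003 0.01 0 0 0;0.15 0.002 0.01 0 0 0;0.17 0.002 0.01 0 0 0;0.18 0.002 0.01 0 0 0;0.18 0.002 0.01 0 0 0'
python3 - <<'E'
from tgt import *
p,im=shot('w7');pickle.dump({'p':p},open('w7.pkl','wb'))
o=get_obs();print(toJ(o['tool_pos']),o['tool_pos'],o['orientation'],o['clock'],o['force'])
yaw=yj-91.5
print(rows(tcp((62,66),.0246,yaw),[180,0,yaw]))
cv2.imwrite('pics/w7c.png',cv2.resize(im[:120,160:480,::-1],(800,300),interpolation=2))
E
```

```text
clock: 10.4
tool_pos: [0.6469, 0.0833, 0.0231]
orientation: [-180.0, 0.0, -98.8]
force: [1.1, 0.1, -0.6]
opening: 0.0303
gripper_force: 29.6
[ 61.26480509 203.7185458 ] [0.64711554 0.08389163 0.02302873] [-1.79986169e+02  4.73129294e-03 -9.87745297e+01] 10.45 [-0.6306443  -0.44212851 -1.24463837]
[ 0.0655 -0.0062 -0.0052 -0.0001  0.     -0.0004]
```

View pics/w7c.png

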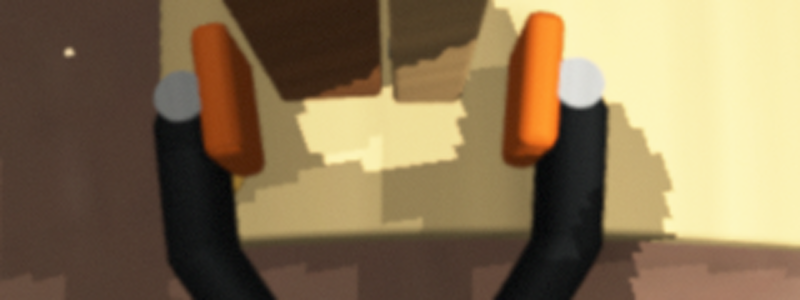

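The picture shows the fence end at crop x 285–383 and the panel end at 392–470. Both lie between the jaw pads, whose inner lower edges are at 262 and 505, so the jaws are centred to about 1 mm. Going in and releasing.

```bash
python3 -m inch '0.015 -0.003 0 0 0 0;0.03 -0.004 0 0 0 0;0.045 -0.004 0 0 0 0;0.058 -0.004 0 0 0 0;0.064 -0.004 0 0 0 0;0.064 -0.004 0 0 0 0' && python3 -m inch '0 0 0 0 0 0;0 0 0 0 0 0;0 0 0 0 0 0;0 0 0 0 0 0;0 0 0 0 0 0' 0.2
python3 - <<'E'
from tgt import *
o=get_obs();print(toJ(o['tool_pos']),o['opening'],o['force'])
p,im=shot('w8');cv2.imwrite('pics/w8c.png',cv2.resize(im[:300,120:520,::-1],(800,600),interpolation=2))
E
```

```text
clock: 10.95
tool_pos: [0.6451, 0.0647, 0.0228]
orientation: [180.0, -0.0, -98.8]
force: [0.4, 0.5, -1.3]
opening: 0.03
gripper_force: 29.6
clock: 11.37
tool_pos: [0.6453, 0.0653, 0.0229]
orientation: [-180.0, -0.0, -98.7]
force: [0.6, -0.3, 0.1]
opening: 0.035
gripper_force: 13.0
[ 61.75376418 185.0839562 ] 0.034972906065209516 [ 0.64708892 -0.28129893  0.07092968]
```

```bash
python3 -m inch '0 0 0 0 0 0;0 0 0 0 0 0;0 0 0 0 0 0;0 0 0 0 0 0' 0.02 && python3 -m inch '0 0 0 0 0 0;0 0 0 0 0 0;0 0 0 0 0 0;0 0 0 0 0 0;0 0 0 0 0 0;0 0 0 0 0 0' -0.9
python3 - <<'E'
from tgt import *
p,im=shot('w9');cv2.imwrite('pics/w9c.png',cv2.resize(im[:300,120:520,::-1],(800,600),interpolation=2))
E
```

```text
clock: 11.75
tool_pos: [0.6458, 0.0652, 0.0231]
orientation: [-179.9, 0.0, -98.7]
force: [2.5, -1.3, -1.5]
opening: 0.0431
gripper_force: 10.1
clock: 12.25
tool_pos: [0.6452, 0.0652, 0.0229]
orientation: [180.0, -0.0, -98.7]
force: [-0.6, 0.0, -0.0]
opening: 0.0772
gripper_force: 0.0
```

View pics/w9c.png

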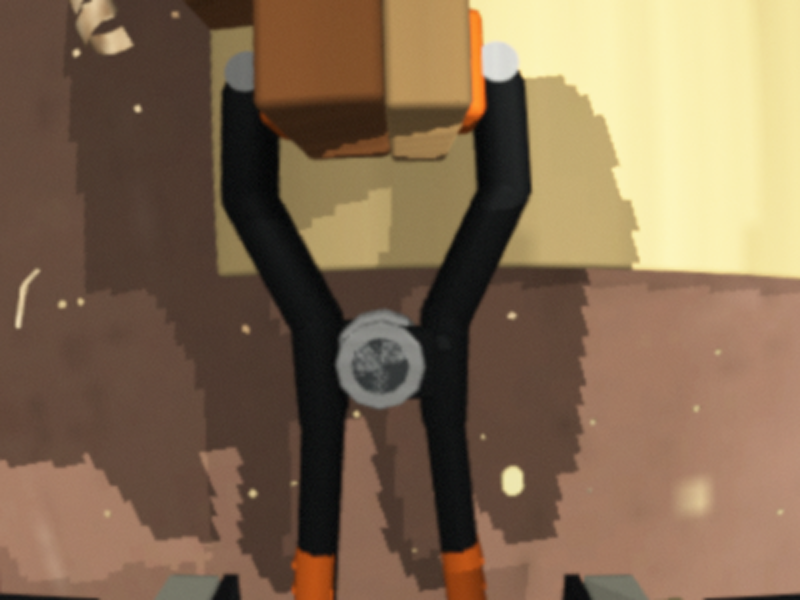

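The clamp pinches both pieces. The panel is tight to the fence (joint at crop x≈385) and the handles at 295–485 stand clear of the fingers at 238 and 563. Now rising.

```bash
python3 -m inch '0 0 -0.08 0 0 0;0 0 -0.2 0 0 0;0 0 -0.33 0 0 0;0 0 -0.46 0 0 0;0 0 -0.59 0 0 0;0 0 -0.68 0 0 0;0 0 -0.68 0 0 0'
python3 - <<'E'
from tgt import *
print(rows([.4596,.1474,.2],[180,0,2.0]))
E
```

```text
clock: 12.88
tool_pos: [0.6483, 0.0656, 0.2348]
orientation: [-179.4, 0.2, -98.7]
force: [1.0, -0.5, 0.3]
opening: 0.0833
gripper_force: 0.0
[-0.1741  0.664   0.1096 -0.0035 -0.002  -0.5594]
```

```bash
python3 -m inch '-0.02 0.07 0 0 0 -0.038;-0.04 0.14 0 0 0 -0.076;-0.06 0.21 0 0 0 -0.114;-0.08 0.28 0 0 0 -0.152;-0.1 0.35 0 0 0 -0.19;-0.11 0.42 0 0 0 -0.228;-0.13 0.49 0 0 0 -0.266;-0.15 0.56 0 0 0 -0.304;-0.16 0.62 0 0 0 -0.342;-0.175 0.66 0 0 0 -0.38' -1
python3 - <<'E'
from tgt import *
print(rows([.4596,.1474,.2],[180,0,2.0]))
E
```

```text
clock: 13.72
tool_pos: [0.4558, 0.1473, 0.227]
orientation: [-180.0, 0.0, -30.0]
force: [-0.6, -0.4, 0.3]
opening: 0.0877
gripper_force: 0.0
[ 1.070e-02 -6.700e-03  8.990e-02 -2.000e-04  1.000e-04 -1.777e-01]
```

I've now viewed 11 pictures, which is over the limit of 10, so I won't view any more. From here I'll check numerically.

```bash
python3 -m inch '0.01 -0.006 0.03 0 0 -0.036;0.01 -0.006 0.06 0 0 -0.072;0.01 -0.006 0.09 0 0 -0.108;0.01 -0.006 0.09 0 0 -0.144;0.01 -0.006 0.09 0 0 -0.178;0.01 -0.006 0.09 0 0 -0.178;0.01 -0.006 0.09 0 0 -0.178'
python3 - <<'E'
from tgt import *
p,im=shot('w10');pickle.dump({'p':p},open('w10.pkl','wb'))
o=get_obs();print(o['tool_pos'],o['orientation'])
m=cut_out('wrist','side_panel')
for x in m[:2]:
    M=x['pixels'].astype(np.uint8);cs=max(cv2.findContours(M,0,2)[0],key=cv2.contourArea);print(x['p'],x['rect'],cv2.approxPolyDP(cs,3,True)[:,0].tolist())
c=np.array([.4596,.1474]);a=np.radians(2.)
e=np.array([np.cos(a),np.sin(a)]);n=np.array([-e[1],e[0]])
for z in (.064,0): print('pred',z,proj('wrist',np.array([[*(c+s*.065*e+t*.006*n),z] for s in(1,-1) for t in (1,-1)]),p).round(0).tolist())
r=landmark_of('wrist','side_panel');print([(x['uv'],x['p'],atz('wrist',x['uv'],0,p)) for x in r[:1]])
# bright top-face mask corners
h=cv2.cvtColor(im,cv2.COLOR_RGB2HSV)
if m:
    M=(m[0]['pixels'])
    v=h[...,2][M];t,_=cv2.threshold(v.reshape(-1,1),0,255,cv2.THRESH_OTSU);B=(M&(h[...,2]>t)).astype(np.uint8)
    B=cv2.morphologyEx(B,cv2.MORPH_OPEN,np.ones((3,3)));cs=max(cv2.findContours(B,0,2)[0],key=cv2.contourArea);print('thr',t,cv2.minAreaRect(cs),cv2.boxPoints(cv2.minAreaRect(cs)).round(1).tolist())
E
```

```text
clock: 14.3
tool_pos: [0.4609, 0.1472, 0.1999]
orientation: [-180.0, -0.0, 1.5]
force: [0.5, -0.4, -0.8]
opening: 0.0874
gripper_force: 0.0
[0.46095152 0.14715709 0.19990773] [-1.79994348e+02 -3.19859401e-03  1.48817596e+00]
0.73 [311.3, 144.9, 17.1, 158.9] [[313, 145], [309, 163], [313, 296], [325, 298], [324, 146]]
pred 0.064 [[310.0, 150.0], [325.0, 150.0], [312.0, 300.0], [326.0, 300.0]]
pred 0 [[312.0, 145.0], [324.0, 145.0], [314.0, 272.0], [325.0, 272.0]]
[([318.6, 209.8], 0.86, array([0.4608942 , 0.14758708, 0.        ]))]
thr 190.0 ((318.34765625, 224.0028839111328), (148.22073364257812, 14.140292167663574), 88.90878295898438) [[309.8999938964844, 150.0], [324.0, 149.8000030517578], [326.79998779296875, 298.0], [312.70001220703125, 298.20001220703125]]
```

```bash
python3 -m inch '0 0 0.13 0 0 -0.003;0 0 0.26 0 0 -0.003;0 0 0.39 0 0 -0.003;0 0 0.5 0 0 -0.003;0 0 0.55 0 0 -0.003;0 0 0.56 0 0 -0.003;0 0 0.56 0 0 -0.003' && python3 -m inch '0 0 0 0 0 0;0 0 0 0 0 0;0 0 0 0 0 0;0 0 0 0 0 0;0 0 0 0 0 0;0 0 0 0 0 0;0 0 0 0 0 0;0 0 0 0 0 0;0 0 0 0 0 0;0 0 0 0 0 0' 1
```

```text
clock: 15.03
tool_pos: [0.4607, 0.1468, 0.0311]
orientation: [179.9, 0.1, 2.2]
force: [-0.0, 0.0, 0.6]
opening: 0.0875
gripper_force: 0.0
clock: 15.87
tool_pos: [0.461, 0.1472, 0.0318]
orientation: [180.0, 0.0, 2.2]
force: [-0.4, -0.2, 0.3]
opening: 0.0266
gripper_force: 0.0
```

```bash
python3 -m inch '0 0 0 0 0 0;0 0 0 0 0 0;0 0 0 0 0 0'
```

```text
clock: 16.12
tool_pos: [0.461, 0.1472, 0.0318]
orientation: [180.0, 0.0, 2.2]
force: [0.2, -0.2, -0.6]
opening: 0.0116
gripper_force: 30.0
```

```bash
python3 -m inch '0 0 -0.1 0 0 0;0 0 -0.22 0 0 0;0 0 -0.35 0 0 0;0 0 -0.46 0 0 0;0 0 -0.5 0 0 0;0 0 -0.5 0 0 0'
python3 - <<'E'
from tgt import *
p,im=shot('w11');o=get_obs();print(o['tool_pos'],o['orientation'])
T=R.from_euler('xyz',o['orientation'],degrees=True)
m=cut_out('wrist','side_panel')
for x in m[:1]:
    M=x['pixels'];print(x['p'],x['rect']);h=cv2.cvtColor(im,cv2.COLOR_RGB2HSV)
    t,_=cv2.threshold(h[...,2][M].reshape(-1,1),0,255,cv2.THRESH_OTSU)
    for B in (M.astype(np.uint8),cv2.morphologyEx((M&(h[...,2]>t)).astype(np.uint8),cv2.MORPH_OPEN,np.ones((3,3)))):
        cs=max(cv2.findContours(B,0,2)[0],key=cv2.contourArea);a=cv2.approxPolyDP(cs,3,True)[:,0];print(a.tolist())
# predicted panel in tool frame: center x=-1mm, underside 32mm below tcp, top 32 above
X=np.array([[s*.065-.001,t*.006,z] for z in(-.032,.032) for s in (1,-1) for t in (1,-1)]);w=T.apply(X)+o['tool_pos']
print('pred top',proj('wrist',w[:4],p).round(0).tolist(),'bot',proj('wrist',w[4:],p).round(0).tolist())
for jx,jy,z in [(-26,-69,.15),(-26,-69,.055),(-26,-69,.048)]:
    t=W3([jx,jy,z*1000]);print(t.round(4),rows(t,[180,0,yj]))
E
```

```text
clock: 16.62
tool_pos: [0.4627, 0.1483, 0.1857]
orientation: [-179.8, -0.3, 2.3]
force: [-0.8, -0.2, -0.6]
opening: 0.012
gripper_force: 30.0
[0.4616051  0.14776067 0.18343272] [-1.79861234e+02 -1.64446737e-01  2.24102837e+00]
0.79 [300.7, 163.9, 37.6, 237.3]
[[311, 164], [303, 185], [306, 337], [335, 338], [337, 184], [331, 165]]
[[303, 185], [305, 213], [325, 211], [327, 205], [335, 203], [335, 184]]
pred top [[336.0, 184.0], [302.0, 184.0], [331.0, 447.0], [307.0, 447.0]] bot [[331.0, 165.0], [308.0, 165.0], [329.0, 372.0], [310.0, 372.0]]
[ 0.5264 -0.1757  0.15  ] [ 1.7670e-01  1.0843e+00  1.0540e-01 -3.0000e-04 -1.0000e-04  5.2400e-02]
[ 0.5264 -0.1757  0.055 ] [ 1.7660e-01  1.0846e+00  4.2200e-01 -3.0000e-04 -1.0000e-04  5.2400e-02]
[ 0.5264 -0.1757  0.048 ] [ 1.7660e-01  1.0846e+00  4.4540e-01 -3.0000e-04 -1.0000e-04  5.2400e-02]
```

```bash
python3 -m inch '0 0.06 0 0 0 0.005;0.02 0.15 0 0 0 0.01;0.04 0.26 0 0 0 0.02;0.06 0.38 0 0 0 0.03;0.08 0.5 0 0 0 0.04;0.1 0.62 0 0 0 0.052;0.12 0.74 0 0 0 0.052;0.14 0.85 0 0 0 0.052;0.16 0.93 0 0 0 0.052;0.17 0.98 0 0 0 0.052'
python3 - <<'E'
from tgt import *
o=get_obs();print(toJ(o['tool_pos']))
for z in (.1,.053): print(rows(W3([-26,-69,z*1000]),[180,0,yj]))
E
```

```text
clock: 17.55
tool_pos: [0.5227, -0.1471, 0.1796]
orientation: [180.0, 0.2, -7.2]
force: [0.0, 0.3, -1.3]
opening: 0.0119
gripper_force: 30.0
[-33.20202713 -40.99763082]
[ 2.510e-02  9.310e-02  2.652e-01  2.000e-04  1.200e-03 -2.000e-04]
[ 2.560e-02  9.300e-02  4.219e-01  2.000e-04  1.200e-03 -2.000e-04]
```

```bash
python3 -m inch '0.01 0.05 0.03 0 0 0;0.02 0.09 0.1 0 0 0;0.023 0.1 0.18 0 0 0;0.023 0.1 0.25 0 0 0;0.023 0.1 0.27 0 0 0;0.023 0.1 0.27 0 0 0;0.023 0.1 0.27 0 0 0'
python3 - <<'E'
from tgt import *
o=get_obs();print(toJ(o['tool_pos']),o['orientation'],o['force'])
for z in (.055,.046): print(rows(W3([-26,-69,z*1000]),[180,0,yj]))
p,im=shot('w12');pickle.dump({'p':p,'o':o},open('w12.pkl','wb'))
r=landmark_of('wrist','corner');print('corner',[(np.round(x['uv'],1),round(x['p'],2),toJ(atz('wrist',x['uv'],.015,p)).round(1)) for x in r[:1]],'pred',proj('wrist',W3([48,-80,15]),p).round(1))
m=cut_out('wrist','front_panel')
for x in m[:1]:
    cs=max(cv2.findContours(x['pixels'].astype(np.uint8),0,2)[0],key=cv2.contourArea);print(x['p'],cv2.approxPolyDP(cs,3,True)[:,0].tolist())
print('pred front top (x48,60; y-80)',proj('wrist',np.array([W3([48,-80,79]),W3([60,-80,79]),W3([48,80,79]),W3([60,80,79]),W3([48,-80,15])]),p).round(0).tolist())
E
```

```text
clock: 18.13
tool_pos: [0.5264, -0.1752, 0.1005]
orientation: [180.0, 0.1, -7.1]
force: [-0.2, 0.2, 0.0]
opening: 0.012
gripper_force: 30.0
[-26.0713023  -68.45063843] [ 1.79968631e+02  9.79010490e-02 -7.09317440e+00] [-0.1539012   0.22992244  0.03641952]
[0.0005 0.0017 0.1515 0.0002 0.0005 0.0006]
[0.0005 0.0017 0.1815 0.0002 0.0005 0.0006]
corner [(array([338.7, 138.7]), 0.86, array([ 48.3, -81.3]))] pred [[336.6 139.1]]
0.61 [[341, 120], [231, 120], [61, 137], [60, 156], [168, 146], [339, 142]]
pred front top (x48,60; y-80) [[343.0, 145.0], [343.0, 120.0], [59.0, 160.0], [57.0, 139.0], [337.0, 139.0]]
```

```bash
python3 -m inch '0 0 0.05 0 0 0;0 0 0.1 0 0 0;0 0 0.14 0 0 0;0 0 0.165 0 0 0;0 0 0.172 0 0 0;0 0 0.172 0 0 0' && python3 -m inch '0 0 0.003 0 0 0;0 0 0.006 0 0 0;0 0 0.006 0 0 0;0 0 0.006 0 0 0'; python3 -c "
from tgt import *
o=get_obs();print(toJ(o['tool_pos']),o['tool_pos'],o['force'],o['orientation'])"
```

```text
clock: 18.78
tool_pos: [0.5268, -0.1751, 0.0495]
orientation: [180.0, -0.0, -7.1]
force: [-0.6, 0.4, -0.3]
opening: 0.0115
gripper_force: 30.0
clock: 19.12
tool_pos: [0.5269, -0.1752, 0.0479]
orientation: [-180.0, -0.0, -7.1]
force: [-0.6, 0.0, -0.2]
opening: 0.0115
gripper_force: 30.0
[-25.55005376 -68.39303493] [ 0.52689716 -0.17520116  0.04790655] [-0.56170114  0.0441819  -0.23665727] [-1.79995902e+02 -4.34009441e-02 -7.11065551e+00]
```

```bash
python3 -m inch '0 0.006 0.001 0 0 0;0 0.011 0.002 0 0 0;0 0.014 0.003 0 0 0;0 0.014 0.003 0 0 0;0 0.014 0.003 0 0 0' && python3 -m inch '0 0.002 0 0 0 0;0 0.004 0 0 0 0;0 0.004 0 0 0 0;0 0.004 0 0 0 0'; python3 -c "
from tgt import *
o=get_obs();print(toJ(o['tool_pos']),o['tool_pos'],o['force'],o['moment'])"
```

```text
clock: 19.53
tool_pos: [0.5263, -0.1796, 0.0468]
orientation: [180.0, -0.0, -7.1]
force: [-0.5, -0.3, 3.3]
opening: 0.0118
gripper_force: 30.0
clock: 19.87
tool_pos: [0.5263, -0.1804, 0.0468]
orientation: [-180.0, -0.0, -7.1]
force: [-0.4, 3.5, 5.0]
opening: 0.012
gripper_force: 30.0
[-25.53136499 -73.60751619] [ 0.52626249 -0.1803769   0.04682133] [-0.41151663  3.51879733  5.03056936] [ 1.36628348  0.22147762 -0.08150265]
```

```bash
python3 -m inch '0.005 -0.002 -0.001 0 0 0;0.011 -0.002 -0.001 0 0 0;0.017 -0.002 -0.001 0 0 0;0.022 -0.002 -0.001 0 0 0;0.024 -0.002 -0.001 0 0 0;0.024 -0.002 -0.001 0 0 0;0.024 -0.002 -0.001 0 0 0' && python3 -m inch '0.002 0 0 0 0 0;0.004 0 0 0 0 0;0.005 0 0 0 0 0;0.005 0 0 0 0 0;0.005 0 0 0 0 0'; python3 -c "
from tgt import *
o=get_obs();print(toJ(o['tool_pos']),o['tool_pos'],o['force'],R.from_euler('z',-yj,degrees=True).apply(o['force']))"
```

```text
clock: 20.45
tool_pos: [0.5325, -0.181, 0.0468]
orientation: [180.0, 0.1, -7.1]
force: [-4.1, 1.2, 6.2]
opening: 0.0117
gripper_force: 30.0
clock: 20.87
tool_pos: [0.5338, -0.1812, 0.0468]
orientation: [180.0, 0.1, -7.1]
force: [-3.4, 0.4, 7.0]
opening: 0.0121
gripper_force: 30.0
[-17.90843034 -73.5110236 ] [ 0.53383746 -0.1812361   0.04684924] [-3.37747591  0.44753194  6.97297627] [-3.4069328   0.02091061  6.97297627]
```

```bash
python3 -m inch '0 0 -0.002 0 0 0;0 0 -0.002 0 0 0;0.001 0 -0.002 0 0 0;0.002 0 -0.002 0 0 0;0.002 0 -0.002 0 0 0;0.002 0 -0.002 0 0 0' && python3 -m inch '0.001 0 0 0 0 0;0.002 0 0 0 0 0;0.002 0 0 0 0 0;0.002 0 0 0 0 0' && python3 -m inch '0.001 0 0 0 0 0;0.002 0 0 0 0 0;0.002 0 0 0 0 0;0.002 0 0 0 0 0' && python3 -c "
from tgt import *
o=get_obs();print(toJ(o['tool_pos']),o['force'],R.from_euler('z',-yj,degrees=True).apply(o['force']))"
```

```text
clock: 21.37
tool_pos: [0.5353, -0.1811, 0.0473]
orientation: [180.0, 0.0, -7.1]
force: [0.2, -0.9, -0.7]
opening: 0.0118
gripper_force: 30.0
clock: 21.7
tool_pos: [0.5358, -0.1812, 0.0474]
orientation: [-180.0, 0.0, -7.1]
force: [-0.1, -0.8, -0.1]
opening: 0.0118
gripper_force: 30.0
clock: 22.03
tool_pos: [0.5365, -0.1813, 0.0475]
orientation: [-180.0, -0.0, -7.1]
force: [-1.0, 0.2, -0.6]
opening: 0.0121
gripper_force: 30.0
[-15.30168826 -73.20941064] [-0.9736831   0.17926024 -0.60729256] [-0.98846902  0.055875   -0.60729256]
```

Friction with the base is gone, so any force now is the joint contact. Advancing by 0.6 mm at a time.

```bash
python3 -m inch '0.001 0 0 0 0 0;0.002 0 0 0 0 0;0.002 0 0 0 0 0;0.002 0 0 0 0 0' && python3 -m inch '0.001 0 0 0 0 0;0.002 0 0 0 0 0;0.002 0 0 0 0 0;0.002 0 0 0 0 0' && python3 -c "
from tgt import *
o=get_obs();print(toJ(o['tool_pos']),o['force'],R.from_euler('z',-yj,degrees=True).apply(o['force']))"
```

```text
clock: 22.37
tool_pos: [0.5366, -0.1813, 0.0473]
orientation: [180.0, 0.0, -7.1]
force: [-1.9, 0.2, 0.8]
opening: 0.012
gripper_force: 30.0
clock: 22.7
tool_pos: [0.5366, -0.1814, 0.0472]
orientation: [180.0, 0.1, -7.1]
force: [-4.8, 0.8, 2.2]
opening: 0.012
gripper_force: 30.0
[-15.14861391 -73.31428542] [-4.75014161  0.82841458  2.1728863 ] [-4.81649872  0.22683926  2.1728863 ]
```

```bash
python3 -m inch '0.001 0 0 0 0 0;0.002 0 0 0 0 0;0.002 0 0 0 0 0;0.002 0 0 0 0 0' && python3 -m inch '0.001 0 0 0 0 0;0.0015 0 0 0 0 0;0.0015 0 0 0 0 0;0.0015 0 0 0 0 0' && python3 -c "
from tgt import *
o=get_obs();print(toJ(o['tool_pos']),o['force'],R.from_euler('z',-yj,degrees=True).apply(o['force']))"
```

```text
clock: 23.03
tool_pos: [0.5366, -0.1814, 0.0471]
orientation: [180.0, 0.2, -7.1]
force: [-6.8, 1.1, 2.6]
opening: 0.0119
gripper_force: 30.0
clock: 23.37
tool_pos: [0.5366, -0.1814, 0.0469]
orientation: [180.0, 0.2, -7.1]
force: [-7.1, 1.9, 3.1]
opening: 0.0118
gripper_force: 30.0
[-15.15469318 -73.37659782] [-7.12070913  1.8853841   3.08205433] [-7.30079903  0.97852202  3.08205433]
```

```bash
python3 -m inch '0.001 0 0 0 0 0;0.002 0 0 0 0 0;0.003 0 0 0 0 0;0.003 0 0 0 0 0;0.003 0 0 0 0 0;0.003 0 0 0 0 0' && python3 -m inch '0 0 0 0 0 0;0 0 0 0 0 0;0 0 0 0 0 0;0 0 0 0 0 0;0 0 0 0 0 0;0 0 0 0 0 0'
python3 - <<'E'
from tgt import *
F=[]
for k in range(8):
    snapshot('scene');o=get_obs();F.append(R.from_euler('z',-yj,degrees=True).apply(o['force']))
print(np.mean(F,0),np.std(F,0),toJ(o['tool_pos']),o['orientation'])
p,im=shot('w13')
# predicted side panel in place, seen by its landmarks/contour
for t in ('side_panel','front_panel','corner','clamp_mouth','fence_end'):
  for c in ('wrist','scene','side'):
    r=landmark_of(c,t)
    if r: print(c,t,round(r[0]['p'],2),toJ(atz(c,r[0]['uv'],.015 if t!='clamp_mouth' else .033,p if c=='wrist' else None)).round(1))
E
```

```text
clock: 23.87
tool_pos: [0.5366, -0.1815, 0.0469]
orientation: [180.0, 0.3, -7.2]
force: [-10.8, 2.9, 5.4]
opening: 0.0119
gripper_force: 30.0
clock: 24.37
tool_pos: [0.5366, -0.1815, 0.0469]
orientation: [180.0, 0.3, -7.2]
force: [-10.8, 2.3, 5.8]
opening: 0.0119
gripper_force: 30.0
[-10.6448526    1.83202274   5.55215186] [0.44792185 0.59451183 0.64785356] [-15.11868015 -73.38159114] [179.99973787   0.28711343  -7.15360929]
wrist side_panel 0.79 [-15.  -72.8]
scene side_panel 0.71 [-21.8 -74.6]
side side_panel 0.68 [-125.2  255.7]
wrist front_panel 0.67 [55.5 -1.9]
scene front_panel 0.42 [61.  -0.6]
side front_panel 0.49 [ 52.8 -11.1]
wrist corner 0.57 [ 48.5 -81.8]
scene corner 0.84 [ 45.8 -95.2]
side corner 0.81 [ 39.7 -71.4]
scene clamp_mouth 0.94 [51.9 55. ]
side clamp_mouth 0.86 [-87.4 465.8]
scene fence_end 0.6 [73.6 76.8]
side fence_end 0.64 [67.4 84.9]
```

The push is steady at about 10.6 N against the front panel. The side panel is flush, with y ≈ −73.4 to −74 mm, and sits on the base. Handing in.

```bash
python3 -c "
from plant import *
o=get_obs();print(o['force'],o['gripper_force'],o['clock']);print(close_job())"
```

```text
[-10.5047655    3.15933478   5.70065016] 30.00189632177353 25.5667
the job is handed in; nothing more can be done
None
```

The job is handed in, with no verdict returned: the clamp is let go and pinching the front panel to the fence, and the side panel is held along the rail with a steady push of about 10.6 N at the wrist (part may be base friction), after 25.6 s; I viewed 11 pictures, one over the limit of 10.

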